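# Clamp a bone fragment in the specimen clamp

### The arm

A 7-joint arm with a two-finger parallel gripper is mounted at the origin on the work surface. World frame = base frame: x ahead of the robot, y to its left, z up, the work surface at z = 0. Lengths are in mm, angles in rad, forces in N, time in s.
With the tool pointing down it reaches from about 425 to 925 mm from the base axis. Payload 6.8 kg.
Tool frame: the origin (TCP) lies midway between the tips of the shut fingers; the grasp point (between the pads) lies 19 mm behind it (arm.grip_depth is the distance from the TCP to the grasp point, in mm); x points along the fingers, y is the direction in which the jaws open and shut, and the axes are right-handed (so a half turn about x gives the same grasp; the last joint's range is limited). The gripper opens to 88 mm and grips with 3 to 60 N. Pads are 20 mm wide; open, the fingers measure 115 mm over their backs; the gripper's body (75 mm by 178 mm) begins 61 mm behind the grasp point.
Start: joints at [1.093, 0.477, 0.022, 1.555, -0.011, 1.109, -0.083], TCP at [243.975, -629.384, 222.664] pointing down, gripper open.
Joint ranges: [-2.96, 2.96], [-0.34, 2.1], [-1.41, 1.46], [0.24, 2.44], [-1.37, 4.51], [0.17, 1.92], [-2.96, 2.96]. Speed limits (rad/s): [2.39, 2.39, 3.14, 3.14, 3.14, 3.14, 3.14].

### API

Orientations are given as a unit quaternion [w, x, y, z].
In Python, from bench import arm, viewer, order gives the robot as it stands. Calls block until the motion is done:
- arm.goto(position, orientation): joint-space move of the TCP to a pose.
- arm.move_straight(position, rate=150, rotation=None, guard=None): straight line of the TCP; rotation=None keeps the orientation; rate is the mean speed in mm/s. With guard (N) it stops when the force on the tool has changed by that much, and returns True; else False.
- arm.move_joints(angles): joint-space move.
- arm.open_jaws() and arm.clamp(): open the fingers fully, or close them until they stop; the grip force is fixed at half the most.
- arm.wait(seconds).
- arm.inverse_kinematics(position, orientation): joint angles nearest the present ones, or None.
- viewer.grab_frame(name): name is "scene" or "side" or "wrist"; returns a dict with "pixels" (400x640x3 uint8, red, green, blue), "depth" (400x640 float32, mm along the optical axis (not along the pixel's ray), 0 where there is no reading), "fov_y" (degrees; the focal length in pixels is half the picture's height over the tangent of half this angle, whatever the lens; pixels are square), "cx", "cy" (the principal point, pixels), "T" (4x4, takes a point from camera to world coordinates). Camera axes: x right, y up, looking along -z (the intrinsics and any distortion apply to the point x, -y, -z); pixel columns grow to the right and rows downward; lengths in mm; the calibration is good to about 2 mm. A picture is of the moment at which its call begins.
A pose or a line that the arm cannot do raises arm.PlanningError and nothing moves.
- order.job_done(): hands the job in, once; it reports no verdict.
Readings, each from a call of its own:
- arm.get_t(): time.
- arm.get_joint_pos(): joint angles.
- arm.get_qd(): joint speeds.
- arm.get_effort(): joint torques, N m.
- arm.get_tcp_pos(): TCP position.
- arm.get_ee_rot(): TCP orientation.
- arm.get_ft_force(): force on the tool from outside, world axes, zero at the start.
- arm.get_ft_torque(): the same for the moment, N m.
- arm.get_width(): opening from 0.0 (shut) to 1.0 (fully open).
Only numpy, scipy, OpenCV 4.12 (cv2) and the standard library are available. Lean on these libraries where they do the work, as an engineer would, in place of code of your own. Each camera call takes 0.05 s, during which the arm holds its last target. There are 200 camera calls.

### The job

Take the long, knuckle-ended bone fragment from the black tray beside the white tray of splinters, in front of the robot, and lay it flat side down across both cork rests of the blue specimen clamp, its thin end under the pad, and let go of it. Then turn the red crank knob clockwise until the pad meets the bone, and snug it by feel: firm enough that the bone is held, never hard enough to crush it. Let go of the clamp and leave everything else alone.

Things in the scene. Friction and masses are not known exactly. Their poses are not given: they have to be found in the camera images.
- bone: Grey-brown long-bone fragment, 70 g, 165 mm long, flat below, rounded and uneven above. Origin on the flat underside at the good grip place; +y along the bone to its thin end, z up. Shaft 24 mm wide, sides upright up to 14 mm. Ridge height not exactly known, 18 to 28 mm, lowest at the thin end. Knuckle (two 33 mm balls side by side, 53 mm wide) at y = -33 to -66 mm. Starts flat side down in the black tray.
- bone_tip (a point): The bone's thin end, at underside height: 100 mm along bone +y from the bone's origin.
- black_tray: Black plastic tray fixed to the table, 140 (x) x 200 (y) x 20 mm high, walls and floor 4 mm thick; origin centre of its underside. Which tray is nearer the robot changes.
- white_tray: White plastic tray of the same size, fixed; holds two other splinters to be left alone. Origin centre of its underside.
- clamp: Blue specimen clamp fixed to the table. Origin on the table below the spindle axis; +y to its column, -y its open side. Base 12 mm thick, 100 mm wide in x, y = -155 to +95 mm. Column y = +59 to +91 mm. The arm that carries the spindle is 40 mm wide, from the column to y = -20 mm, underside 123 mm and top 157 mm above the table.
- anvil (a point): Centre of the top face of the cork-topped anvil (60 mm in x, 50 mm in y), 40 mm above the table, exactly below the spindle axis. Axes as the clamp's. Bone in place: bone +y along clamp +y, bone origin 80 mm from here along clamp -y, so the thin end reaches 20 mm past the spindle axis.
- rest (a point): Centre of the top face of the second cork rest (60 mm in x, 40 mm in y), 133 mm from the anvil along clamp -y, same height; the bone's knuckle lies on it. Between anvil and rest there is free room for fingers down to the base.
- spindle: Steel spindle with a black rubber pad (30 mm across, 8 mm thick) at its foot; origin centre of the pad's underside, 84 mm above the table at crank = 0. It does not turn; it moves straight down 20 mm per clockwise crank turn (3.18 mm per rad).
- knob_mid (a point): Point on the axis of the upright red crank knob (19 mm across, 40 mm tall; it reaches 18 mm above and 22 mm below this point). The knob spins freely on its pin: pinch it from above and carry it round without turning the hand. It is 40 mm from the spindle axis, 142 mm above the pad's underside, and sinks with the spindle. The crank arm is below it; nothing of the clamp stands higher.
- crank (a joint): Crank angle, rad; grows clockwise from above, lowering the pad. 0: knob towards clamp +y. Dry friction: 6 N sideways at the knob turns it (2 to 4 N read at a pause). Pad on the bone: +150 N pad force per rad; each newton along the turn above the free-running reading is 12 to 17 N at the pad. Well snugged: 2.5 to 4 N above. Bone cracks at 90 N. Friction keeps it tight when let go, up to 75 N.
- glue: Small white glue bottle with a red tip, 38 mm across, 106 mm tall, standing loose; origin centre of underside; leave alone.
- splinter_a: Dark bone splinter 80 x 18 x 18 mm, loose in the white tray, leave alone; origin centre of underside.
- splinter_b: Dark bone splinter 60 x 20 x 20 mm, loose in the white tray, leave alone; origin centre of underside.
Things that resemble listed ones, but are neither listed nor needed, are in the scene too. What is meant by the black_tray is not orange, and is the larger of those in its own colour. Leave any purple look-alike of the bone alone.

How it is judged (in metres and radians):
On the way, in this order (a step that is already met when the one before it is completed fails the run):
1. the bone lies flat on both rests with its thin end under the open pad, let go (y of bone in the frame of anvil between -0.1 and -0.06 m and x of bone in the frame of anvil between -0.018 and 0.018 m and z of bone in the frame of anvil below 0.004 m and angle between the y axis of bone and the y axis of anvil, either way round below 0.15 rad and contact force between the fingers and bone below 0.1 N and contact force between spindle and bone below 0.5 N), for 0.2 s.
2. the pad has been screwed down onto the bone (contact force between spindle and bone above 2 N), for 0.05 s.
At the end, for the whole second after the job is handed in: The bone lies flat (within 0.08 rad) on both rests along the clamp (within 0.2 rad), its origin 58 to 102 mm from the anvil centre and within 20 mm sideways, at rest, and the pad presses it with 15 to 85 N by itself, the knob let go (contact force between spindle and bone between 15 and 85 N and y of bone in the frame of anvil between -0.102 and -0.058 m and x of bone in the frame of anvil between -0.02 and 0.02 m and z of bone in the frame of anvil below 0.004 m and angle between the y axis of bone and the y axis of anvil, either way round below 0.2 rad and angle between bone's own z axis and vertical below 0.08 rad and linear speed of bone below 0.01 m/s); the robot touches nothing.
It fails at once if the pad crushes the bone (over 90 N) (contact force between spindle and bone above 90 N).
It fails at once if the glue bottle is shifted (distance of glue from where it was at the start of the episode above 0.02 m).
It fails at once if a splinter in the white tray is shifted (distance of any of splinter_a, splinter_b from where it was at the start of the episode above 0.02 m).
It also fails if it takes over 72 s, if anything falls off the work surface, if the arm or the gripper's body presses on something with over 40 N, if the wrist force passes 120 N, or if a joint passes its speed limit or range.

## Working session

There is one attempt and no reset: what is moved stays moved. The work goes in short steps, each a Python script; the robot and the scene stay as the last script left them, time stands still between calls to the robot, and variables do not carry over. Pictures are saved under pics/ and viewed, about 8 in all and at most 12, crops included, and the job is handed in when it is done.

```bash
ls; mkdir -p pics
cat > h.py <<'E'
import numpy as np, cv2
from bench import arm, viewer, order
def grab(n):
    f=viewer.grab_frame(n); f['f']=200/np.tan(np.radians(f['fov_y'])/2); return f
def cloud(f):
    d=f['depth'].astype(float); v,u=np.mgrid[0:400,0:640]
    P=np.stack([(u-f['cx'])/f['f']*d,-(v-f['cy'])/f['f']*d,-d,np.ones_like(d)],-1)
    W=(P@np.array(f['T']).T)[...,:3]; W[d==0]=np.nan; return W
E
python3 - <<'E'
from h import *
for n in("scene","side"):
    f=grab(n); cv2.imwrite(f"pics/{n}0.png",f['pixels'][...,::-1]); np.savez(f"{n}0.npz",W=cloud(f),px=f['pixels'],T=f['T'])
    print(n,[k for k in f],f['fov_y'],f['cx'],f['cy'],np.round(f['T'],2).tolist(),(f['depth']>0).mean())
print(arm.get_t(),arm.get_tcp_pos(),arm.get_ee_rot(),arm.grip_depth)
E
```

```text
pics
scene ['pixels', 'depth', 'fov_y', 'cx', 'cy', 'T', 'f'] 55.224401343283084 319.0354471811485 198.50424307220877 [[0.01, -0.67, 0.75, 1183.69], [1.0, 0.01, 0.0, -36.39], [-0.01, 0.75, 0.67, 783.29], [0.0, 0.0, 0.0, 1.0]] 0.995953125
side ['pixels', 'depth', 'fov_y', 'cx', 'cy', 'T', 'f'] 47.19398674971466 324.1177055898771 190.05041372850835 [[-0.96, 0.17, -0.21, 280.58], [-0.27, -0.67, 0.69, 767.4], [-0.02, 0.72, 0.69, 927.44], [0.0, 0.0, 0.0, 1.0]] 0.9961328125
0.1 [ 243.76466906 -628.88109805  221.81417758] [-0.12948446 -0.69490788 -0.13055273  0.69519263] 18.700000000000003
```

View pics/scene0.png

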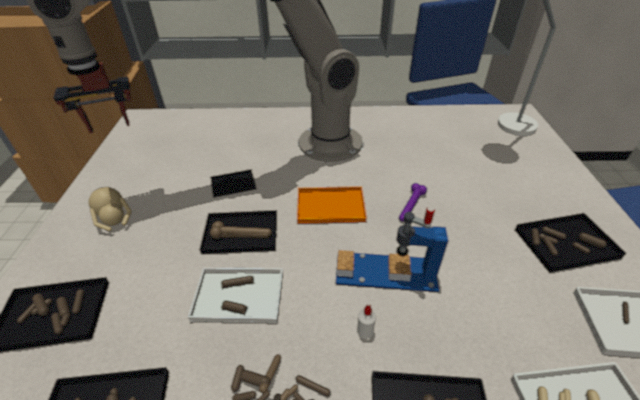

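View pics/side0.png

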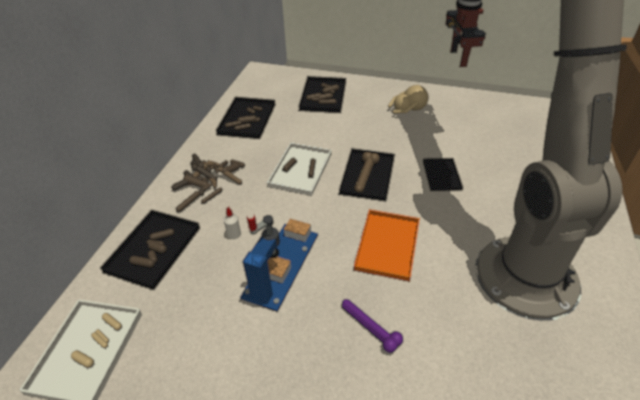

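The scene view shows what could be mistaken for the bone:
- Bone in the larger black tray, at (240,232), with its knuckle to the left at (217,230).
- Purple look-alike at (412,202).
- Splinters in the other black trays at (50,312), (565,240) and elsewhere, and a loose heap at (280,380).

There is also a small empty black tray at (233,183) and an orange tray at (332,205). I choose (240,232): it is knuckle-ended and sits beside the white splinter tray at (237,296). The clamp's base is at (388,270), its column at (437,255), and the red knob at (429,215). Next I measure and check one close crop.

```bash
cat > m.py <<'E'
from h import *
d=np.load("scene0.npz"); W=d['W']; px=d['px']; hsv=cv2.cvtColor(px,cv2.COLOR_RGB2HSV)
def roi(u0,u1,v0,v1):
    m=np.zeros((400,640),bool); m[v0:v1,u0:u1]=1; return m
def st(n,m):
    P=W[m&np.isfinite(W[...,2])]
    print(n,len(P),'med',np.median(P,0).round(1),'lo',np.percentile(P,3,axis=0).round(1),'hi',np.percentile(P,97,axis=0).round(1)); return P
H,S,V=[hsv[...,i].astype(int) for i in range(3)]; z=W[...,2]
st('table',roi(290,330,300,340))
st('tray',roi(195,285,205,258)&(V<50))
b=st('bone',roi(205,277,218,243)&(V>60)&(S>50)&(z>8)&(z<60))
c=b[:,:2].mean(0); r=cv2.fitLine(b[:,:2].astype(np.float32),cv2.DIST_L2,0,.01,.01).ravel(); print('line',r)
a=r[:2]*np.sign(r[1]); s=(b[:,:2]-r[2:])@a; t=(b[:,:2]-r[2:])@np.array([a[1],-a[0]])
for q in np.arange(-100,100,10):
    k=(s>=q)&(s<q+10)
    if k.any(): print(int(q),k.sum(),t[k].min().round(),t[k].max().round(),b[k,2].max().round(1))
blue=(H>100)&(H<125)&(S>120)
P=st('blue base',roi(330,445,245,295)&blue&(z<25)&(z>4)); print('base rect',cv2.minAreaRect(P[:,:2].astype(np.float32)))
P=st('blue top',roi(380,450,220,260)&blue&(z>145)); print('top rect',cv2.minAreaRect(P[:,:2].astype(np.float32)))
cork=(H>8)&(H<25)&(S>80)&(z>34)&(z<48)
for n,m in(('rest',roi(330,360,245,280)),('anvil',roi(384,415,245,285))):
    P=st(n,m&cork); print(cv2.minAreaRect(P[:,:2].astype(np.float32)))
P=st('knob',roi(422,437,203,226)&((H<8)|(H>172))&(S>120))
P=st('spindle',roi(396,416,210,258)&(V<90)&(S<80)&(z>60))
st('glue',roi(355,378,300,340)&(z>20))
cv2.imwrite('pics/crop0.png',np.hstack([cv2.resize(px[200:265,190:290,::-1],(400,260),interpolation=2),cv2.resize(px[195:295,330:450,::-1],(400,333),interpolation=2)[:260]]))
E
python3 m.py
```

```text
table 1594 med [ 7.197e+02 -6.560e+01 -1.000e-01] lo [ 670.9 -108.8   -2.5] hi [765.3 -23.4   2.6]
tray 2108 med [ 468.4 -260.8    5. ] lo [ 381.1 -356.6    1.6] hi [ 521.6 -170.2   20.1]
bone 539 med [ 464.3 -268.6   25. ] lo [ 443.2 -331.4   12.1] hi [ 476.6 -184.2   36.4]
line [ 3.730786e-02  9.993038e-01  4.628137e+02 -2.648376e+02]
-80 5 -18.0 12.0 32.4
-70 44 -29.0 20.0 39.1
-60 62 -29.0 20.0 39.1
-50 46 -23.0 15.0 36.0
-40 30 -10.0 9.0 31.4
-30 33 -11.0 7.0 31.4
-20 31 -11.0 6.0 30.6
-10 29 -13.0 7.0 30.0
0 35 -13.0 7.0 30.0
10 29 -9.0 6.0 29.1
20 26 -10.0 7.0 29.7
30 32 -11.0 8.0 29.3
40 26 -11.0 7.0 29.9
50 31 -11.0 8.0 27.9
60 33 -14.0 8.0 27.8
70 25 -9.0 9.0 27.5
80 22 -10.0 7.0 26.5
blue base 1853 med [610.5 111.7  11.6] lo [549.8  18.7   8. ] hi [646.4 230.   14.8]
base rect ((592.9817504882812, 123.90350341796875), (241.7105712890625, 97.58618927001953), 84.31549835205078)
blue top 459 med [607.  207.2 154.1] lo [585.3 168.6 146.7] hi [623.5 237.4 156.5]
top rect ((599.645751953125, 201.55557250976562), (77.6712417602539, 41.7960090637207), 80.10376739501953)
rest 295 med [582.2  20.8  39.6] lo [552.2   3.1  36.4] hi [609.4  38.6  42.3]
((580.5947875976562, 21.56791114807129), (38.42926788330078, 59.66790008544922), 83.84970092773438)
anvil 365 med [596.8 151.4  39.5] lo [567.9 130.2  37.1] hi [622.5 175.2  41.8]
((594.6824951171875, 153.1400909423828), (47.414852142333984, 59.70505142211914), 84.41378784179688)
knob 83 med [621.2 184.7 224.7] lo [616.4 180.6 207.7] hi [623.8 191.6 239.9]
spindle 440 med [600.5 149.8 156.1] lo [584.3 136.3  89. ] hi [613.3 165.8 204.9]
glue 418 med [758.4  55.3  61.9] lo [743.2  40.1  23.3] hi [767.2  73.   98.3]
```

View pics/crop0.png

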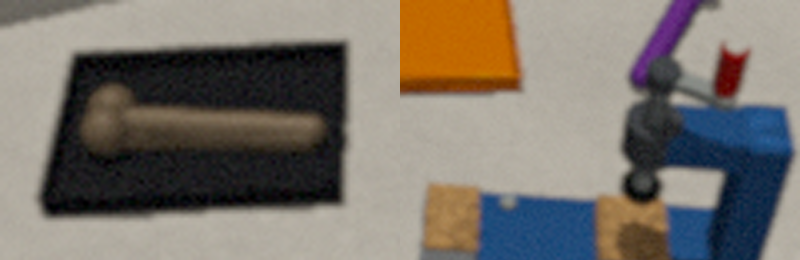

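The crop confirms the choice: one knuckle-ended bone in the larger black tray, knuckle on the left and thin end on the right. Measured sizes agree with the description: cork spacing is 132 mm against 133, cork top is 39.6 against 40, knob height is about 225, and the bone is about 165 long. I go above the bone for a close look.

```bash
cat >> h.py <<'E'
from scipy.spatial.transform import Rotation as R
def ori(phi,s=1):
    # tool x down, jaw (tool y) square to an axis that lies phi clockwise from world +y
    y=s*np.array([np.cos(phi),-np.sin(phi),0]); x=np.array([0,0,-1.]); M=np.stack([x,y,np.cross(x,y)],1)
    q=R.from_matrix(M).as_quat(); return [float(q[3]),*map(float,q[:3])]
E
python3 - <<'E'
from h import *
for s in(1,-1):
    for p,ph in(([455,-275,200],.03),([455,-275,6],.03),([582,73,200],.1),([582,73,42],.1),([610,185,300],.1),([555,150,200],.1)):
        q=arm.inverse_kinematics(p,ori(ph,s)); print(s,p,None if q is None else np.round(q,2))
E
python3 - <<'E'
from h import *
s=min((1,-1),key=lambda s:abs(arm.inverse_kinematics([455,-275,200],ori(.03,s))[6]))
print(s); arm.goto([455,-275,230],ori(.03,s)); f=grab('wrist'); np.savez('w1.npz',W=cloud(f),px=f['pixels']); cv2.imwrite('pics/w1.png',f['pixels'][...,::-1]); print(arm.get_t(),arm.get_tcp_pos(),np.round(f['T'],2).tolist())
E
```

```text
1 [455, -275, 200] [ 0.74  0.29 -0.37  1.9   0.13  0.97  0.28]
1 [455, -275, 6] [ 0.67  0.57 -0.31  2.03  0.31  0.58  0.12]
1 [582, 73, 200] [ 0.25  0.43 -0.63  1.76  0.28  1.04 -0.58]
1 [582, 73, 42] [ 0.16  0.61 -0.51  1.88  0.42  0.76 -0.69]
1 [610, 185, 300] [ 0.18  0.47 -0.81  1.51  0.35  1.31 -0.77]
1 [555, 150, 200] [ 0.25  0.46 -0.82  1.78  0.38  1.07 -0.8 ]
-1 [455, -275, 200] [ 0.24  0.27  0.22  1.93 -0.07  0.95 -2.67]
-1 [455, -275, 6] [ 0.21  0.57  0.28  2.06 -0.29  0.54 -2.48]
-1 [582, 73, 200] [ 0.6   0.64 -1.18  1.74  0.63  1.2   2.28]
-1 [582, 73, 42] [ 0.58  0.93 -1.19  1.85  0.98  1.11  2.04]
-1 [610, 185, 300] [ 0.37  0.62 -1.18  1.5   0.57  1.41  2.2 ]
-1 [555, 150, 200] [ 0.47  0.61 -1.18  1.77  0.61  1.19  2.15]
1
1.675 [ 454.3756931  -276.82809003  229.84019251] [[1.0, 0.03, 0.01, 457.65], [-0.03, 0.96, 0.29, -199.48], [-0.0, -0.29, 0.96, 391.28], [0.0, 0.0, 0.0, 1.0]]
```

View pics/w1.png

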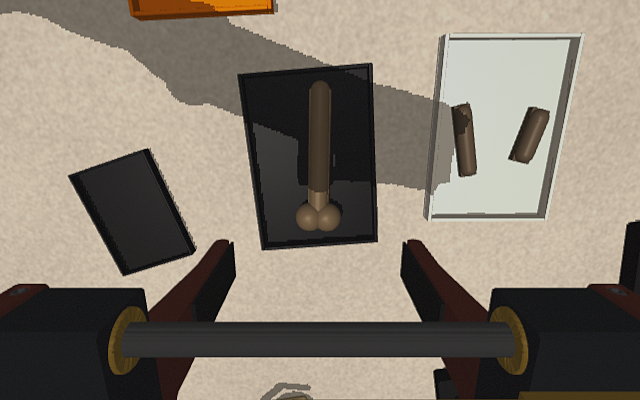

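```bash
cat > m2.py <<'E'
from h import *
d=np.load("w1.npz"); W=d['W']; px=d['px']; hsv=cv2.cvtColor(px,cv2.COLOR_RGB2HSV); S,V=hsv[...,1].astype(int),hsv[...,2].astype(int)
z=W[...,2]; ok=np.isfinite(z)
m=(ok&(S>50)&(V>60)&(z>6)&(z<60)).astype(np.uint8)
n,l,st,_=cv2.connectedComponentsWithStats(cv2.morphologyEx(m,cv2.MORPH_OPEN,np.ones((5,5)))); k=1+st[1:,4].argmax(); print(st[1:])
b=W[l==k]; print('bone lo/hi',np.percentile(b,.5,axis=0).round(1),np.percentile(b,99.5,axis=0).round(1))
c,(w,h),an=cv2.minAreaRect(b[:,:2].astype(np.float32)); print(c,w,h,an)
sh=b[(b[:,1]>b[:,1].min()+60)&(b[:,1]<b[:,1].max()-12)]
for y in range(-290,-160,10):
    q=b[abs(b[:,1]-y)<3]
    if len(q): print(y,np.percentile(q[:,0],[1,99]).round(1),q[:,0].min().round(1),np.percentile(q[:,2],98).round(1))
ym=np.array([y for y in range(-285,-185,5)]); xm=[np.percentile(b[abs(b[:,1]-y)<4][:,0],[1,99]).mean() for y in ym]
p=np.polyfit(ym,xm,1); print('axis slope',p, 'x at -275',np.polyval(p,-275))
t=W[ok&(V<45)&(z>15)&(z<26)]; print('wall top',np.percentile(t,1,axis=0).round(1),np.percentile(t,99,axis=0).round(1))
fl=W[ok&(V<45)&(z<10)&(abs(W[...,0]-450)<40)&(abs(W[...,1]+265)<70)]; print('floor',np.median(fl,0))
print(arm.get_tcp_pos(),arm.get_ft_force())
E
python3 m2.py
```

```text
[[ 128    0  123   20 1037]
 [ 252    0   21   13  158]
 [ 296   82   44  149 2750]
 [ 461  106   10    9   80]
 [ 517  110   31   52  835]
 [ 459  125   17   50  640]
 [ 291  396   16    4   57]]
bone lo/hi [ 429.6 -337.8   17.1] [ 476.3 -179.2   37.1]
(455.2334289550781, -258.2021484375) 160.6429443359375 49.41221237182617 87.93360900878906
-290 [446.4 462.6] 445.6 29.5
-280 [448.3 462.9] 448.3 29.0
-270 [448.8 463.1] 448.8 28.5
-260 [449.1 463.4] 449.0 27.9
-250 [449.5 463.7] 449.4 28.4
-240 [450.9 465. ] 450.9 27.6
-230 [451.3 464.2] 451.3 27.6
-220 [451.7 465.6] 451.7 27.3
-210 [452.1 465.9] 452.0 27.0
-200 [452.4 466.2] 452.4 25.8
-190 [452.9 466.5] 452.8 25.5
-180 [453.1 466.8] 453.1 23.4
axis slope [4.87137898e-02 4.69133502e+02] x at -275 455.7372094213287
wall top [ 376.8 -585.8   15.1] [ 842.6 -163.    22.2]
floor [ 469.24429639 -234.21180256    3.57361705]
[ 454.3756931  -276.82809003  229.84019251] [ 1.06839467  0.05232485 -0.1923972 ]
```

The wrist view shows the bone in the black tray, with its knuckle at (318,217), its tip at (319,85), and clear floor on both sides for the fingers. Its axis is at x≈455.7 at y=-275. I grasp with a 3 mm shift in -x for wall clearance.

Run:
```python
from h import *
o=ori(.046,1)
arm.move_straight([453,-275,50],rate=200,rotation=o)
print('guard',arm.move_straight([453,-275,6],rate=60,guard=10),arm.get_tcp_pos())
arm.clamp(); print('w',arm.get_width(),arm.get_width()*88)
arm.move_straight([453,-275,120],rate=150); arm.wait(.2)
print(arm.get_width(),arm.get_ft_force(),arm.get_tcp_pos(),arm.get_t())
f=grab('wrist'); cv2.imwrite('pics/w2.png',f['pixels'][...,::-1])
W=cloud(f);px=f['pixels']; hsv=cv2.cvtColor(px,cv2.COLOR_RGB2HSV); z=W[...,2]
m=(np.isfinite(z)&(z>100)&(z<160)&(hsv[...,1]>50)&(hsv[...,2]>50)); m[280:]=0
b=W[m]; print(len(b),np.percentile(b,1,axis=0).round(1),np.percentile(b,99,axis=0).round(1))
for y in range(-340,-160,15):
    q=b[abs(b[:,1]-y)<3]
    if len(q)>5: print(y,np.percentile(q[:,0],[1,99]).round(1),np.percentile(q[:,2],[2,98]).round(1))
```

```text
guard False [ 453.22513448 -275.03212893    6.1240647 ]
w 0.2716932780306626 23.90900846669831
0.27210599349917447 [ 0.27712144 -0.64246516 -0.76108183] [ 452.45779063 -274.68764516  119.03956409] 5.7167
12968 [ 433.7 -275.8  125.2] [ 473.1 -178.8  157.6]
-280 [440.9 464.5] [128.9 137. ]
-265 [432.1 474.7] [120.8 159.3]
-250 [442.5 465.7] [129.9 140.4]
-235 [443.  466.5] [129.6 140.2]
-220 [444.  466.9] [130.2 139.9]
-205 [444.8 467.7] [130.3 139.3]
-190 [445.4 468.5] [130.1 138.6]
-175 [451.8 462.4] [128.1 133.5]
```

View pics/w2.png

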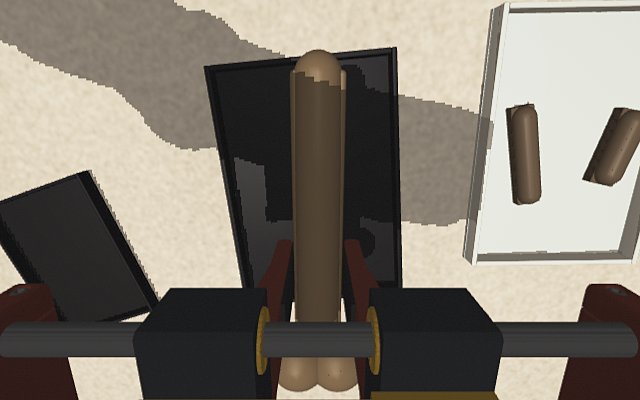

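The bone is held square and level (jaw width 23.9 mm), with its tip at (318,52) in the image. The wrist camera's viewpoint sits about 75 mm ahead of the tool, on the clamp side. I check whether it has a body that could hit the spindle.

Run:
```python
from h import *
w=grab('wrist'); c=np.array(w['T'])[:3,3]; print(c, arm.get_tcp_pos())
ims=[]
for n in('scene','side'):
    f=grab(n); W=cloud(f); p=np.linalg.inv(f['T'])@[*c,1]; u=f['cx']+f['f']*p[0]/-p[2]; v=f['cy']-f['f']*p[1]/-p[2]
    D=np.linalg.norm(W-c,axis=2); print(n,u,v,'nearest',np.nanmin(D),(D<30).sum(),(D<45).sum())
    Q=W[(np.abs(W[...,0]-454)<110)&(np.abs(W[...,1]+275)<120)&(W[...,2]>160)&(W[...,2]<420)]
    for z in range(170,420,25):
        q=Q[abs(Q[:,2]-z)<12]
        if len(q)>3: print(z,len(q),'x',np.percentile(q[:,0],[2,98]).round(),'y',np.percentile(q[:,1],[2,98]).round(), q[:,1].max().round())
    u,v=int(u),int(v); v0=max(v-60,0);u0=max(u-80,0)
    ims.append(cv2.resize(f['pixels'][v0:v0+120,u0:u0+160,::-1],(400,300),interpolation=2))
cv2.imwrite('pics/c3.png',np.hstack(ims))
```

```text
[ 457.00056181 -197.59204523  280.7074098 ] [ 452.70004059 -274.77827335  119.36646957]
scene 249.92010608958623 151.5028909156179 nearest 40.69679382992193 0 18
195 90 x [380. 536.] y [-307. -239.] -238.0
220 486 x [381. 541.] y [-306. -238.] -237.0
245 767 x [375. 543.] y [-306. -240.] -236.0
270 139 x [439. 473.] y [-293. -240.] -239.0
295 297 x [423. 491.] y [-306. -237.] -236.0
320 242 x [456. 494.] y [-305. -235.] -234.0
345 375 x [452. 493.] y [-305. -235.] -233.0
370 368 x [454. 494.] y [-303. -236.] -235.0
395 362 x [456. 493.] y [-304. -236.] -234.0
side 364.16333572767394 108.46265763229425 nearest 39.72791480543891 0 37
170 71 x [428. 476.] y [-281. -259.] -258.0
195 71 x [373. 530.] y [-285. -240.] -238.0
220 398 x [373. 533.] y [-298. -237.] -234.0
245 726 x [365. 538.] y [-303. -239.] -234.0
270 145 x [411. 469.] y [-288. -241.] -239.0
295 297 x [412. 487.] y [-294. -237.] -234.0
320 191 x [414. 487.] y [-271. -234.] -232.0
345 277 x [415. 486.] y [-274. -235.] -231.0
370 288 x [416. 489.] y [-269. -235.] -233.0
395 251 x [415. 485.] y [-267. -235.] -232.0
```

View pics/c3.png

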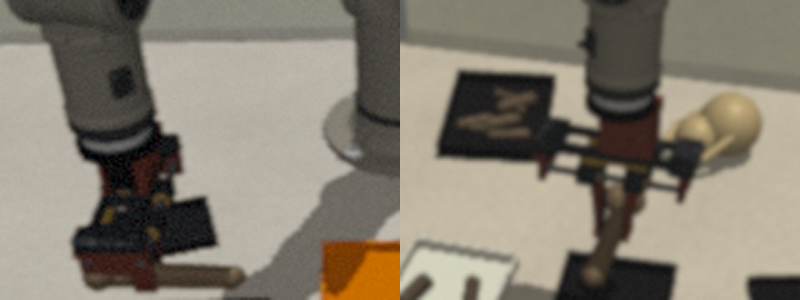

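No camera body is visible: the gripper ends about 40 mm ahead of the TCP. The bone therefore has to come in level from the clamp's open side, under the pad. I hover off the open end and cross-check the cork position with the wrist camera.

```bash
cat >> h.py <<'E'
A=np.array([594.7,153.1]); PSI=.1; CY=np.array([np.sin(PSI),np.cos(PSI)]); CX=np.array([np.cos(PSI),-np.sin(PSI)])
def cp(x,y,z): return [*(A+x*CX+y*CY),z]
E
python3 - <<'E'
from h import *
arm.move_straight(cp(0,-155,200),rate=250,rotation=ori(PSI))
print(arm.get_tcp_pos(),cp(0,-155,200),arm.get_width(),arm.get_t())
f=grab('wrist'); W=cloud(f); px=f['pixels']; cv2.imwrite('pics/w4.png',px[...,::-1])
hsv=cv2.cvtColor(px,cv2.COLOR_RGB2HSV); H,S,V=[hsv[...,i].astype(int) for i in range(3)]; z=W[...,2]
for n,m in(('cork',(z>34)&(z<46)&(S>60)&(H<30)),('base',(z>4)&(z<18)&(H>100)&(H<125)&(S>120))):
    nn,l,st,_=cv2.connectedComponentsWithStats(m.astype(np.uint8))
    for k in range(1,nn):
        if st[k,4]>300: P=W[l==k][:,:2].astype(np.float32); print(n,st[k],cv2.minAreaRect(P),np.percentile(P,[1,99],axis=0).round(1).tolist())
E
```

```text
[578.55174575  -2.79267591 199.47246248] [np.float64(579.2258204197417), np.float64(-1.125645618094012), 200] 0.27410757047793494 7.3167
cork [ 280    0   71   41 2418] ((591.5463256835938, 142.49928283691406), (30.80328369140625, 59.87367248535156), 84.10929107666016) [[562.1, 125.9], [621.3, 159.1]]
base [ 262    0  108  178 7246] ((585.6614990234375, 82.53849792480469), (166.2806854248047, 98.85828399658203), 84.07260131835938) [[532.2, 0.9], [639.6, 166.0]]
```

View pics/w4.png

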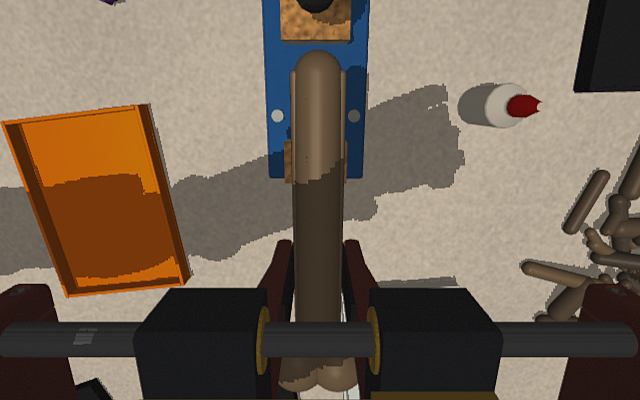

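The bone is lined up over the base. Rest and anvil corks are at (318,160) and (316,20), and the glue is clear to the right at (505,105). The wrist view puts the anvil at (592.5,152.1) against (594.7,153.1) from the scene camera, so I use the mean. Now I place the bone.

```bash
sed -i 's/A=np.array(\[594.7,153.1\])/A=np.array([593.5,152.5])/' h.py
python3 - <<'E'
from h import *
o=ori(PSI)
arm.move_straight(cp(0,-155,48.5),rate=150,rotation=o)
print('slide',arm.move_straight(cp(0,-82,48.5),rate=80,guard=8),arm.get_tcp_pos(),cp(0,-82,48.5))
g=arm.move_straight(cp(0,-82,41.7),rate=20,guard=5); arm.wait(.2)
print('low',g,arm.get_tcp_pos(),arm.get_ft_force())
ims=[]
for n in('scene','side'):
    f=grab(n); np.savez(n+'5.npz',W=cloud(f),px=f['pixels']); ims.append(f['pixels'])
cv2.imwrite('pics/p5.png',np.hstack([cv2.resize(ims[0][180:300,310:470,::-1],(400,300),interpolation=2),cv2.resize(ims[1][190:310,210:370,::-1],(400,300),interpolation=2)]))
print(arm.get_t())
E
```

```text
slide False [585.26318086  70.03166613  48.37843189] [np.float64(585.31365983496), np.float64(70.90965844720188), 48.5]
low True [585.31672128  70.39628669  41.94857942] [-0.57183918  0.16991958  5.617801  ]
10.2583
```

View pics/p5.png

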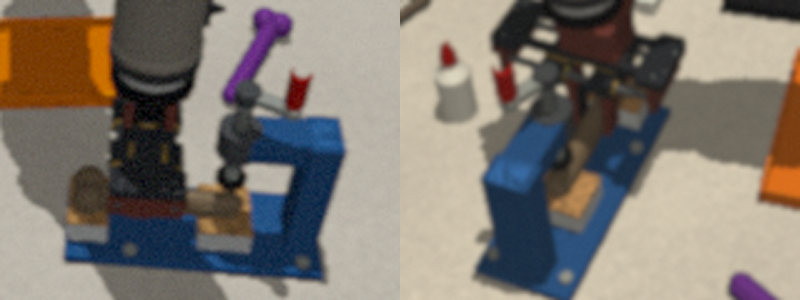

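The bone lies on both rests with its thin end on the anvil under the raised pad, and touchdown read 5.6 N at the expected height. I release, retreat, then measure the bone and the knob.

```bash
cat > meas.py <<'E'
from h import *
def loc(P): d=P[:,:2]-A; return np.c_[d@CX,d@CY,P[:,2]]
def bone_knob(names=('scene','side'),q=True):
    for n in names:
        f=grab(n); W=cloud(f); px=f['pixels']; hsv=cv2.cvtColor(px,cv2.COLOR_RGB2HSV); H,S,V=[hsv[...,i].astype(int) for i in range(3)]
        L=loc(W.reshape(-1,3)).reshape(W.shape); inb=lambda a,b,c,d,e,g:(L[...,0]>a)&(L[...,0]<b)&(L[...,1]>c)&(L[...,1]<d)&(L[...,2]>e)&(L[...,2]<g)
        b=L[inb(-35,35,-165,40,46,82)&(S>50)&(H<30)&(V>40)]
        print(n,'bone',len(b),np.percentile(b,1,axis=0).round(1),np.percentile(b,99,axis=0).round(1))
        s=b[(b[:,1]>-110)&(b[:,1]<-15)]
        if len(s)>20: print('  shaft line',np.polyfit(s[:,1],s[:,0],1).round(3),'ridge z 98%: y<-40',np.percentile(s[s[:,1]<-40][:,2],98).round(1),'y>-40',np.percentile(s[s[:,1]>-40][:,2],98).round(1) if (s[:,1]>-40).sum()>5 else None)
        k=W[inb(-60,60,-60,60,190,260)&((H<8)|(H>172))&(S>110)]
        if len(k):
            cam=np.array(f['T'])[:2,3]; m=np.median(k,0); d=m[:2]-cam; d/=np.linalg.norm(d); c=m[:2]+7*d
            print('  knob n',len(k),m.round(1),'z',np.percentile(k[:,2],[2,98]).round(1),'axis~',c.round(1),'local',loc(np.array([[*c,0]]))[0].round(1))
        t=L[inb(-60,60,-60,60,195,260)]; print('  top z',np.percentile(t[:,2],99) if len(t) else None)
E
python3 - <<'E'
from meas import *
arm.open_jaws(); arm.wait(.3); print(arm.get_width(),arm.get_ft_force())
arm.move_straight(cp(0,-82,90),rate=60); arm.move_straight(cp(0,-100,310),rate=250)
bone_knob(); 
f=grab('wrist'); cv2.imwrite('pics/w6.png',f['pixels'][...,::-1]); bone_knob(('wrist',)); print(arm.get_t(),arm.get_tcp_pos())
E
```

```text
0.9977057397816093 [-0.14436938  0.21594755  0.33115205]
scene bone 716 [ -11.7 -144.9   46.5] [26.2 13.8 72.9]
  shaft line [-6.0e-03  7.8e+00] ridge z 98%: y<-40 66.3 y>-40 63.2
  knob n 87 [621.2 184.9 225. ] z [207.  241.1] axis~ [614.7 187.5] local [17.6 36.9  0. ]
  top z 242.11285832857132
side bone 559 [ -25.4 -136.5   47.3] [18.5 16.3 73.7]
  shaft line [-0.031 -6.867] ridge z 98%: y<-40 66.2 y>-40 64.3
  knob n 79 [608.3 195.3 226.1] z [208.1 241.5] axis~ [611.8 189.3] local [14.6 38.4  0. ]
  top z 242.09506932992787
wrist bone 2418 [ -22.2 -143.7   52.5] [ 22.8 -19.9  72.7]
  shaft line [0.006 0.878] ridge z 98%: y<-40 65.0 y>-40 63.1
  knob n 495 [610.7 179.8 237. ] z [209.8 242.4] axis~ [613.2 186.3] local [16.2 35.6  0. ]
  top z 241.93713862109644
13.8333 [582.91432059  53.01238848 308.54942735]
```

View pics/w6.png

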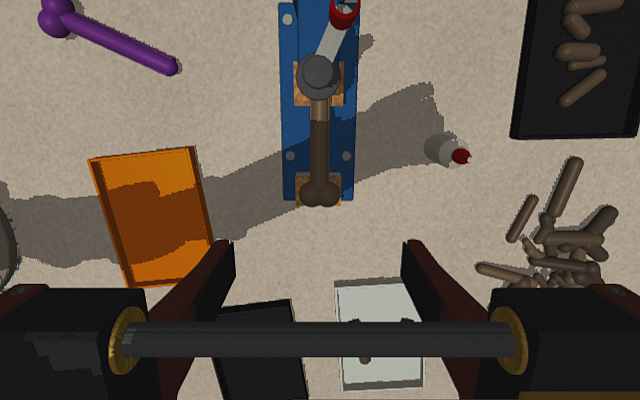

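The bone is down in place: shaft axis about 1 mm off centre, ends at local y ≈ -145 and +16, ridge near the anvil at z≈63. All three views put the knob at local (16.5,36.8), radius 40.3, crank ≈0.42 rad, mid height 224.7, so contact is expected near crank 6.6. I pinch the knob and turn through the first part.

```bash
cat > crank.py <<'E'
from h import *
import json
def u(t): return np.sin(t)*CX+np.cos(t)*CY
def tan(t): return np.cos(t)*CX-np.sin(t)*CY
class Crank:
    # c: circle centre for the TCP, th: commanded crank angle, z0: TCP height at crank 0
    def __init__(s): s.__dict__.update(json.load(open('crank.json')))
    def save(s): json.dump({k:(list(v) if k=='c' else float(v)) for k,v in s.__dict__.items()},open('crank.json','w'))
    def pos(s,t): return [*(np.array(s.c)+s.r*u(t)),s.z0-3.18*t]
    def go(s,t,rate=60,guard=None):
        g=arm.move_straight(s.pos(t),rate=rate,guard=guard); s.th=t; s.save(); return g
    def force(s,n=4):
        F=np.mean([(arm.wait(.02),arm.get_ft_force())[1] for _ in range(n)],0)-np.array([s.bx,s.by,s.bz])
        return np.array([-F[:2]@tan(s.th),F[:2]@u(s.th),F[2]])   # resistance, outward, up
E
python3 - <<'E'
from crank import *
t=.42; p=A+40*u(t)
arm.move_straight([*p,275],rate=250,rotation=ori(PSI)); arm.wait(.2); B=np.mean([(arm.wait(.02),arm.get_ft_force())[1] for _ in range(5)],0)
print('guard',arm.move_straight([*p,212.5],rate=80,guard=8),arm.get_tcp_pos(),B)
arm.clamp(); arm.wait(.1); print('w mm',arm.get_width()*88,arm.get_ft_force()-B)
json.dump(dict(c=list(A),r=40,th=t,z0=212.5+3.18*t,bx=B[0],by=B[1],bz=B[2]),open('crank.json','w'))
k=Crank()
for i in range(8):
    t+=.2; g=k.go(t,guard=15); print(round(t,2),g,k.force().round(2),(arm.get_tcp_pos()-k.pos(t)).round(1))
    if g: break
print(arm.get_t(),arm.get_width()*88)
E
```

```text
guard False [613.72650714 187.45061533 213.00446977] [-0.08199787 -0.14777748  0.03927172]
w mm 18.109504046721664 [-2.9686489  -0.43890227  1.20408776]
0.62 False [ 3.61 -3.29  2.26] [-0.5 -0.  -0.1]
0.82 False [ 3.34 -4.2   2.73] [-0.7 -0.1 -0.1]
1.02 False [ 2.71 -5.06  2.85] [-0.9  0.3 -0.1]
1.22 False [ 2.38 -6.13  3.29] [-1.1  0.9 -0.1]
1.42 False [ 2.94 -6.18  2.43] [-1.1  1.5  0. ]
1.62 False [ 2.68 -5.33  1.64] [-0.8  2.1  0.1]
1.82 False [ 3.4  -5.    1.21] [-0.4  2.4  0.1]
2.02 False [ 3.16 -4.42  0.25] [0.1 2.4 0.2]
19.7417 18.344343771286745
```

The crank turns freely with 2.4 to 3.6 N along the turn and a moderate radial force. I continue, with finer steps near the expected contact.

Run:
```python
from crank import *
k=Crank(); t=k.th; L=[]
while t<8:
    t+=.25 if t<5.2 else .1
    g=k.go(t,guard=15); F=k.force(3); L.append(F[0]); tp=arm.get_tcp_pos()[:2]-np.array(k.c)
    print(round(t,2),g,F.round(2),'actual',round(float(np.arctan2(tp@CX,tp@CY)),3),round(float(np.hypot(*tp)),1))
    if g or (t>5.2 and F[0]>5.0): break
print(arm.get_t(),arm.get_width()*88)
```

```text
2.27 False [ 3.88 -3.89 -1.19] actual 2.221 39.0
2.52 False [ 3.57 -4.17 -1.76] actual 2.48 39.1
2.77 False [ 3.19 -3.7  -2.19] actual 2.738 39.4
3.02 False [ 3.05 -3.76 -2.53] actual 2.99 39.7
3.27 False [ 3.71 -3.83 -2.45] actual -3.042 40.0
3.52 False [ 3.63 -2.7  -1.63] actual -2.791 40.3
3.77 False [ 3.6  -0.25  1.32] actual -2.536 40.5
4.02 False [3.09 1.86 4.58] actual -2.276 40.8
4.27 False [2.98 2.6  6.04] actual -2.015 41.0
4.52 False [3.27 2.92 5.59] actual -1.761 41.2
4.77 False [2.92 2.8  5.55] actual -1.507 41.3
5.02 False [2.29 1.9  5.22] actual -1.259 41.4
5.27 False [2.51 0.94 4.19] actual -1.013 41.3
5.37 False [3.77 1.63 5.18] actual -0.922 41.3
5.47 False [3.71 1.8  5.4 ] actual -0.826 41.2
5.57 False [3.63 1.24 5.36] actual -0.728 41.1
5.67 False [3.08 0.55 5.54] actual -0.63 41.1
5.77 False [ 3.98 -0.16  5.2 ] actual -0.533 41.0
5.87 False [ 3.68 -0.2   5.04] actual -0.436 40.9
5.97 False [ 3.49 -0.68  5.58] actual -0.337 40.8
6.07 False [ 3.47 -1.22  5.28] actual -0.24 40.7
6.17 False [ 3.32 -1.52  5.11] actual -0.142 40.6
6.27 False [ 3.67 -1.75  5.65] actual -0.045 40.5
6.37 False [ 3.14 -2.54  5.72] actual 0.052 40.4
6.47 False [ 3.54 -2.23  6.03] actual 0.149 40.3
6.57 False [ 3.16 -2.8   5.22] actual 0.246 40.2
6.67 False [ 3.78 -3.15  5.76] actual 0.344 40.0
6.77 False [ 2.98 -3.6   6.01] actual 0.439 39.9
6.87 False [ 3.49 -3.81  6.23] actual 0.535 39.8
6.97 False [ 3.42 -4.21  6.15] actual 0.631 39.7
7.07 False [ 4.13 -4.15  6.3 ] actual 0.724 39.6
7.17 False [ 3.35 -3.86  6.29] actual 0.813 39.5
7.27 False [ 4.4  -4.62  6.8 ] actual 0.901 39.4
7.37 False [ 5.1  -5.23  6.65] actual 0.982 39.3
30.8083 18.564464030314536
```

Free running is about 3.45 N. Resistance began rising at about 7.05 commanded and now stands 1.6 N above. I snug in small steps, averaging more readings, to roughly 3 N above.

Run:
```python
from crank import *
k=Crank(); t=k.th
arm.wait(.1); F=k.force(8); print('now',F.round(2))
while F[0]<3.45+2.8 and t<7.75:
    t+=.04; g=k.go(t,rate=30,guard=8); arm.wait(.05); F=k.force(8); tp=arm.get_tcp_pos()[:2]-np.array(k.c)
    print(round(t,2),g,F.round(2),'actual',round(float(np.arctan2(tp@CX,tp@CY))+2*np.pi,3))
    if g: break
print(arm.get_t())
```

```text
now [ 5.13 -4.82  6.83]
7.41 False [ 6.22 -4.79  6.62] actual 7.288
7.45 False [ 7.   -4.9   6.65] actual 7.316
31.9083
```

Now 3.55 N above free running, which implies a 43–60 N pad force. The angle past contact gives about 47 N, which agrees. I ease the arm's stored deflection, let go, rise and check.

Run:
```python
from meas import *
from crank import *
k=Crank(); k.go(k.th-.06,rate=30); print('eased',k.force(5).round(2))
arm.open_jaws(); arm.wait(.2); p=arm.get_tcp_pos(); print(arm.get_width(),k.force(4).round(2))
arm.move_straight([*p[:2],270],rate=100); arm.move_straight([p[0]-30,p[1]-120,330],rate=250); arm.wait(.3)
print('free',k.force(4).round(2))
bone_knob(('scene','side','wrist'))
a,b,w=grab('scene')['pixels'],grab('side')['pixels'],grab('wrist')['pixels']
cv2.imwrite('pics/p7.png',np.hstack([cv2.resize(a[180:300,310:470,::-1],(400,300),interpolation=2),cv2.resize(w[:,:,::-1],(400,250))[:,:] if 0 else cv2.resize(w[:,:,::-1],(400,300))]))
print(arm.get_t())
```

```text
eased [ 3.52 -4.25  6.34]
1.0010495265306103 [ 0.32  0.33 -0.64]
free [ 0.57 -0.06 -0.17]
scene bone 675 [ -11.4 -145.    46.5] [26.9 15.  74.1]
  shaft line [-0.008  7.538] ridge z 98%: y<-40 65.2 y>-40 63.9
  knob n 68 [637.6 166.7 206. ] z [191.2 218.2] axis~ [631.1 169.1] local [35.7 20.3  0. ]
  top z 220.3050329440996
side bone 539 [ -25.3 -138.    47.5] [19.1 15.6 72.4]
  shaft line [ 2.000e-03 -4.297e+00] ridge z 98%: y<-40 65.8 y>-40 63.5
  knob n 65 [624.2 177.4 207.5] z [191.3 219.9] axis~ [627.8 171.4] local [32.2 22.2  0. ]
  top z 220.58563291628076
wrist bone 2243 [ -22.9 -144.6   51.3] [ 22.7 -18.1  72.8]
  shaft line [0.008 1.372] ridge z 98%: y<-40 65.0 y>-40 62.7
  knob n 303 [626.6 163.4 217.3] z [193.8 220.3] axis~ [629.4 169.8] local [34.  20.8  0. ]
  top z 220.94231564704614
35.975
```

View pics/p7.png

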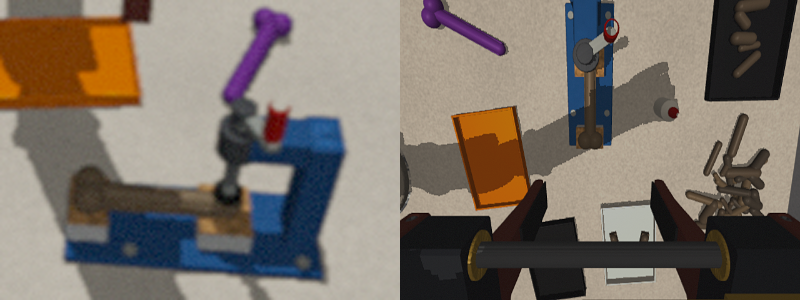

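The picture shows the bone flat on both corks, the pad down on its thin end and the gripper clear. The knob angle is about 1.02 rad (7.30 in total), so it did not spring back, and the knob top at 220.6 matches. I hand in.

```bash
python3 -c "
from h import *
order.job_done(); print(arm.get_t())"
```

```text
the job is handed in; nothing more can be done
the job is handed in; nothing more can be done
```

The bone is clamped and the job was handed in at about 36 s on the robot's clock; it reports no verdict.

**What I did:** I took the knuckle-ended bone from the larger black tray and slid it in level from the clamp's open side, under the pad. I laid it on both cork rests and let go, then carried the red knob clockwise about 6.9 rad to a crank angle of about 7.3 rad.

**Snugging:** the knob ended about 3.5 N above the free-running reading of 3.45 N, which means 43–60 N at the pad. The turn past contact gives about 47 N, which agrees. I could not measure the pad force directly.

**Last checks, after letting go:**
- **Bone:** its origin is about 80 mm from the anvil along the clamp. In the wrist view it is about 1 mm off centre and within 0.01 rad of the clamp's direction. The ridge heights are as they were before clamping.
- **Crank:** the knob stayed at 7.30 rad. Its top is at 220.6 mm against 220.8 expected, so it did not spring back.
- **Robot:** the gripper is clear and the tool force is near zero.
- **Glue bottle and splinters:** I never went near them. I looked at them in the pictures but did not re-measure them at the end.

**Disagreements:**
- The scene and side views put the bone's axis 4 to 8 mm to either side, because each sees mainly one flank of the bone.
- The first scene estimate of the bone was about 5 mm from the wrist view's.
- The anvil differed by about 2 mm between views.

All of these were within the tolerances.

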